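# Latch the split mould with the square key

## Task

Latch the split iron mould shut for casting: lift the square T-handled key out of the wooden stand, push it fully down into the sunken square socket of the mould's latch, and turn it clockwise (seen from above) until the steel tongue lies across the mould and comes to its stop. Turn the latch with the key, not by pushing the latch or its tongue with the gripper, and let go leaving the key standing fully down in the socket.

Things in the scene. Friction and masses are not known exactly. Their poses are not given: they have to be found in the camera images.
- key: Loose steel key hanging in a hole of a wooden stand (top 75 up; beside it, a round-knobbed drift 130 off: wrong). Origin: centre of collar underside (collar 40 dia, 6 thick, lies on stand), z up. Below: shank 18 x 18 square along x, y to -30, conical foot to 10 dia at -42. Above: 14 neck, then T-bar 64 long (x), 16 thick (y), z 24 to 50: pinch its thickness. 0.25 kg. Sizes mm.
- socket (a point): Centre of the latch's square socket mouth, 60 mm up, at the +y end of the iron mould; turns with the latch. z up, x along the tongue; sides along x, y. Hole 23 x 23 mm, 45 deep, no chamfer, mouth 5 below a round rim (49 inner, 58 outer). Key fully down: its collar lies on the mouth, its origin here. Any quarter turn fits; 2.5 mm play a side, about 0.35 rad of free turn before it drives the latch.
- latch (a joint): Angle of the latch, rad, growing clockwise seen from above. Starts at 0 to 0.15 (unlatched, tongue beside the mould); stop at 1.1 (latched, tongue straight across the top of the mould block). Friction about 0.12 N m, no spring: it stays where it is left.
- tongue_tip (a point): Tip of the flat steel tongue on the latch, at mid thickness, 55 mm above the bench. The tongue is 16 mm wide, 8 thick, and reaches from 27 to 65 mm off the latch axis; it swings over the mould block (top 50 mm up). The gripper must not push it. A black toggle clamp up to 97 mm high stands on the mould's other end, 130 mm and more from the latch axis.
Mind the look-alikes: they are no part of the job. What is shaped like the key but blue, green or red is not meant.

How it is judged (in metres and radians):
On the way, in this order (a step that is already met when the one before it is completed fails the run):
1. the key is fully down in the socket while the latch is still unlatched (horizontal distance between key and socket below 0.01 m and z of key in the frame of socket between -0.01 and 0.008 m and angle between key's own z axis and vertical below 0.175 rad and value of joint latch below 0.45 rad), for 0.1 s.
2. the latch is turned to its stop with the key in the socket (horizontal distance between key and socket below 0.01 m and z of key in the frame of socket between -0.01 and 0.008 m and angle between key's own z axis and vertical below 0.175 rad and value of joint latch above 0.88 rad), for 0.1 s.
At the end, for the whole second after the job is handed in: The key stands in the socket, upright within 10 degrees, within 10 mm of the axis and with its collar within 8 mm of the socket's mouth; the latch is turned to more than 0.88 rad (its stop is at 1.1); key and latch are at rest (all of step 2 and linear speed of key below 0.02 m/s and velocity of joint latch below 0.05 rad/s); the robot touches nothing.
It fails at once if the gripper or arm pushes on the latch or its tongue (over 6 N) (contact force between any of the fingers, the arm and latch above 6 N).
It also fails if it takes over 48 s, if anything falls off the work surface, if the arm or the gripper's body presses on something with over 40 N, if the wrist force passes 120 N, or if a joint passes its speed limit or range.

## Robot

A 7-joint arm with a two-finger parallel gripper is mounted at the origin on the work surface. World frame = base frame: x ahead of the robot, y to its left, z up, the work surface at z = 0. Lengths are in mm, angles in rad, forces in N, time in s.
With the tool pointing down it reaches from about 400 to 875 mm from the base axis. Payload 4.4 kg.
Tool frame: the origin (TCP) lies at the very end of the fingers, on their centre line; the grasp point (between the pads) lies 19 mm behind it; y points along the fingers, z is the direction in which the jaws open and shut, and the axes are right-handed (so a half turn about y gives the same grasp; the last joint's range is limited). The gripper opens to 85 mm and grips with 20 to 120 N. Pads are 22 mm wide; open, the fingers measure 114 mm over their backs; the gripper's body (76 mm by 85 mm) begins 54 mm behind the grasp point. The pads swing forward as they close: fully open they stand 13 mm farther back than shut.
Start: joints at [1.173, 0.628, 0.038, 1.517, -0.027, 0.996, -0.02], TCP at [211.762, -614.552, 231.313] pointing down, gripper open.
Joint ranges: [-3.06, 3.06], [-0.37, 2.12], [-1.25, 1.32], [0.18, 2.47], [-1.1, 4.24], [0.23, 1.98], [-2.94, 2.94]. Speed limits (rad/s): [2.57, 2.57, 3.14, 3.14, 3.14, 3.14, 3.14].

## Interface

Orientations are given as [roll, pitch, yaw] about the fixed x, y, z axes, in that order (R = Rz(yaw) Ry(pitch) Rx(roll)).
In Python, from cell import * gives the robot as it stands.
- The arm moves only by the tool apply_moves, never from a script. Its argument "targets" is a list of rows, each a list of 6 numbers: the shift along the tool's x, y, z in units of 40 mm (1.0 is 40 mm), then the turn, a rotation vector about the tool's x, y, z in units of 8 degrees (1.0 is 8 degrees). A call has 1 to 12 rows; each row shifts and turns the commanded pose from where the row before left it, along the tool's axes as they then stand; what a row does not reach is not made up. A row lasts 1/8 s, in which the tool goes at most 62.5 mm and 10.7 degrees, less where a joint would pass 70% of its speed; a pose out of reach is approached as far as the arm can. A call is refused whole if a number of a shift passes 1 or a number of a turn 1, either way. A call with a gripper value outside its range is refused whole. "jaw" is the gripper command: -1 is shut, 1 is fully open, values between are in proportion, set as the call begins (left out, the last holds). The fingers move at their own pace and stop on an object; the grip force is fixed at half the most. Time passes only in rows, so rows that do not move let the fingers close. It gives the time, the measured TCP pose, the force and the opening at its end, in the units of the state.
- read_state(): the state, without advancing time (a new reading comes with each control period).
- get_image(name): name is "scene" or "top"; returns the picture (384x512x3 uint8, red, green, blue); there is no depth.
- calibration(name): a dict with "fx", "fy", "cx", "cy" (pixels), "world_from_camera" (4x4, takes a point from camera to world coordinates). Camera axes: x right, y down, z forward; pixel columns grow to the right and rows downward; lengths in mm; the calibration is good to about 2 mm. A picture is of the moment at which its call begins. calibration takes no time and is no camera call.
- finish_job(): hands the job in, once; it reports no verdict.
The state is a dict: "clock": time; "qpos": joint angles; "qd": joint speeds; "tau": joint torques, N m; "eef_pos": TCP position; "tool_rot": TCP orientation; "force": force on the tool from outside, world axes, zero at the start; "torque": the same for the moment, N m; "width": finger opening in mm.
Only numpy, scipy, OpenCV 4.12 (cv2) and the standard library are available. Lean on these libraries where they do the work, as an engineer would, in place of code of your own. Each camera call takes 0.05 s, during which the arm holds its last target. There are 200 camera calls.

## Working session

There is one attempt and no reset: what is moved stays moved. The work goes in short steps, Python scripts to look and compute and a tool call to move; the robot and the scene stay as the last step left them, time stands still between calls to the robot, and variables do not carry over. Pictures are saved under pics/ and viewed, about 8 in all and at most 12, crops included, and the job is handed in when it is done.

Besides the shell and the picture viewer there is one more tool, called as name(argument=value, ...), one argument or row to a line, values as JSON. apply_moves: Moves the arm, as the interface text tells. Its arguments: {"type":"object","properties":{"targets":{"type":"array"},"jaw":{"type":"number"}},"required":["targets"]}

```bash
mkdir -p pics; cat > h.py <<'E'
from cell import *
import numpy as np, cv2
from scipy.spatial.transform import Rotation as R
def pix(name,u,v,z):
    c=calibration(name);T=np.array(c["world_from_camera"])
    d=T[:3,:3]@np.array([(u-c["cx"])/c["fx"],(v-c["cy"])/c["fy"],1]);o=T[:3,3]
    return (o+d*(z-o[2])/d[2]).round(1)
def proj(name,p):
    c=calibration(name);T=np.linalg.inv(np.array(c["world_from_camera"]))
    q=T[:3,:3]@np.array(p)+T[:3,3];return np.array([c["fx"]*q[0]/q[2]+c["cx"],c["fy"]*q[1]/q[2]+c["cy"]]).round(1)
def save(name,fn,crop=None,s=1):
    im=get_image(name)[:,:,::-1]
    if crop: x0,y0,x1,y1=crop; im=im[y0:y1,x0:x1]
    cv2.imwrite("pics/"+fn,cv2.resize(im,None,fx=s,fy=s,interpolation=cv2.INTER_CUBIC))
E
python3 - <<'E'
from h import *
s=read_state();print(s)
print(R.from_euler('xyz',s["tool_rot"]).as_matrix().round(3))
a=get_image("top")[:,:,::-1];b=get_image("scene")[:,:,::-1]
cv2.imwrite("pics/a.png",cv2.resize(a,None,fx=1.5,fy=1.5));cv2.imwrite("pics/b.png",cv2.resize(b,None,fx=1.5,fy=1.5))
for n in("top","scene"):print(calibration(n))
E
```

```text
{'clock': 0.0, 'qpos': array([ 1.17318463,  0.6293375 ,  0.03843052,  1.51837373, -0.0269944 ,
        0.99629389, -0.0199886 ]), 'qd': array([ 0.00086847, -0.00114524, -0.00201483,  0.00133226, -0.00036205,
        0.00019416, -0.0010777 ]), 'tau': array([ 6.64982163e-04, -5.63394821e+01,  1.22594163e+00, -1.93444902e+01,
        1.09511154e-02,  1.03374981e-02, -1.38521344e-05]), 'eef_pos': array([ 211.56975258, -613.94180374,  230.39263944]), 'tool_rot': array([-1.57269099e+00, -2.26534442e-05, -2.80975737e+00]), 'force': array([ 0.01379988,  0.2362321 , -0.82738444]), 'torque': array([-0.02662041, -0.0184671 , -0.06098559]), 'width': 85.6659991209727}
[[-0.945 -0.001  0.326]
 [-0.326  0.002 -0.945]
 [ 0.    -1.    -0.002]]
{'fx': 367.65212368314354, 'fy': 367.65212368314354, 'cx': 255.9155491020649, 'cy': 198.73313863473746, 'world_from_camera': array([[-6.15750377e-03, -9.97448411e-01,  7.11249148e-02,
         4.72279578e+02],
       [-9.99412782e-01,  3.74090505e-03, -3.40601909e-02,
         5.49374013e+01],
       [ 3.37072118e-02, -7.12928748e-02, -9.96885726e-01,
         8.66733374e+02],
       [ 0.00000000e+00,  0.00000000e+00,  0.00000000e+00,
         1.00000000e+00]])}
{'fx': 431.6189800560605, 'fy': 431.6189800560605, 'cx': 252.3226111787076, 'cy': 187.94749165951976, 'world_from_camera': array([[ 5.92705006e-01,  7.04891418e-01, -3.89652235e-01,
         9.61467793e+02],
       [ 8.05411820e-01, -5.20851749e-01,  2.82887354e-01,
        -2.63045093e+02],
       [-3.54617968e-03, -4.81499267e-01, -8.76439319e-01,
         9.96083008e+02],
       [ 0.00000000e+00,  0.00000000e+00,  0.00000000e+00,
         1.00000000e+00]])}
```

View pics/a.png

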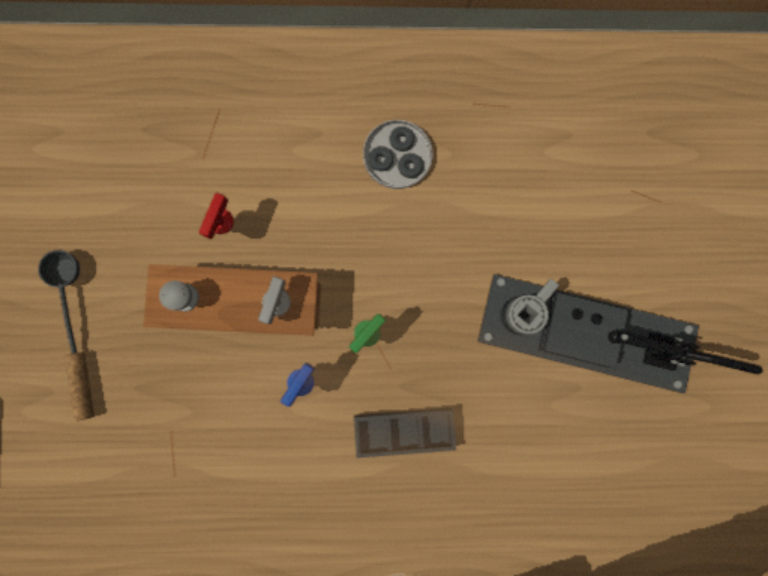

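View pics/b.png

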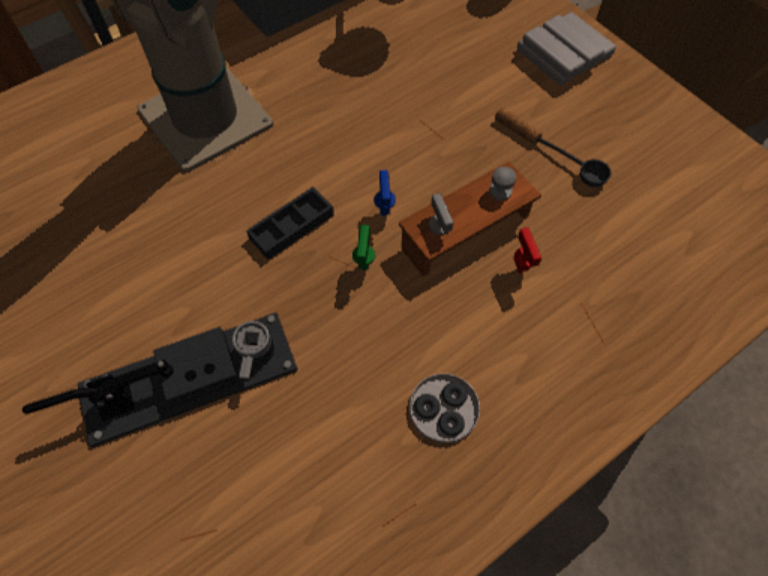

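```bash
cat >> h.py <<'E'
def tiles(fn,L,w=66,h=50,s=6):
    ims={}; out=[]
    for n,x,y in L:
        if n not in ims: ims[n]=get_image(n)[:,:,::-1]
        c=cv2.resize(ims[n][y:y+h,x:x+w],None,fx=s,fy=s,interpolation=cv2.INTER_CUBIC)
        c=np.clip(c.astype(float)*1.5,0,255).astype(np.uint8)
        for k in range(0,w,10): cv2.line(c,(k*s,0),(k*s,6),(0,255,255),1)
        for k in range(0,h,10): cv2.line(c,(0,k*s),(6,k*s),(0,255,255),1)
        out.append(c)
    cv2.imwrite("pics/"+fn,np.vstack([np.hstack(out[:2]),np.hstack(out[2:])]))
E
python3 - <<'E'
from h import *
tiles("c.png",[("top",150,175),("top",325,180),("scene",260,118),("scene",133,204)])
E
```

```text
(no output)
```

View pics/c.png

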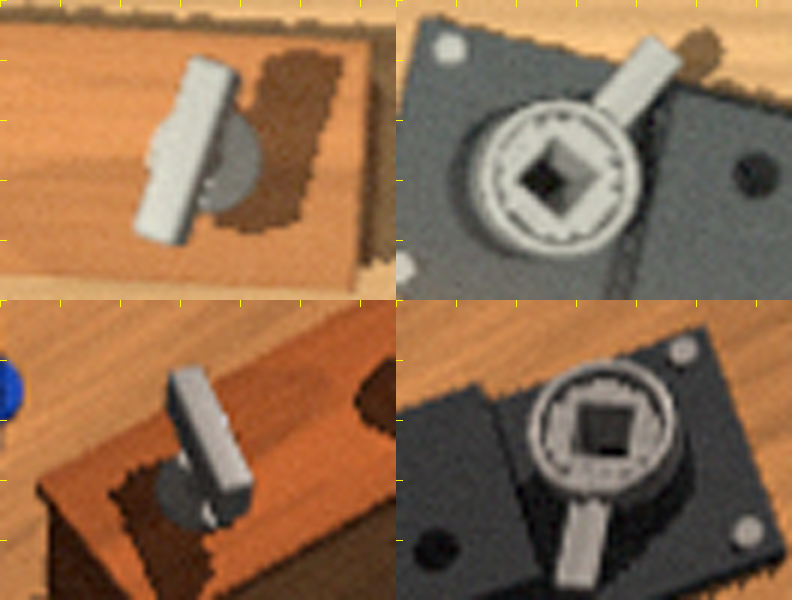

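```bash
python3 - <<'E'
from h import *
def t(n,x0,y0,cx,cy,z): return pix(n,x0+(cx+.5)/6-.5,y0+(cy+.5)/6-.5,z)
K=lambda x,y:t("top",150,175,x,y,125)
S=lambda x,y:t("scene",260,118,x,y-300,125)
print("key top",K(187,150),"ends",K(215,63),K(160,236))
print("key scene",S(211,427),"ends",S(188,369),S(234,484))
L=lambda x,y,z:t("top",325,180,x-396,y,z)
M=lambda x,y,z:t("scene",133,204,x-396,y-300,z)
print("sock top",L(561,178,60),L(555,177,65),"scene",M(606,428,60),M(602,425,65))
print("tip",L(666,51,59),M(578,588,59),"sockcorners",[L(*p,60) for p in((515,180),(562,135),(610,180),(562,220))])
print("collar top",L(0,0,81)[:0],t("top",150,175,205,157,81))
E
```

```text
key top [524.1 180.7 125. ] ends [553.3 171.6 125. ] [495.3 189.5 125. ]
key scene [525.1 183.6 125. ] ends [496.7 194.4 125. ] [552.4 173.4 125. ]
sock top [ 505.7 -185.7   60. ] [ 505.8 -182.    65. ] scene [ 506.5 -181.2   60. ] [ 506.9 -182.3   65. ]
tip [ 552.8 -226.6   59. ] [ 557.1 -224.2   59. ] sockcorners [array([ 505. , -168.6,   60. ]), array([ 521.6, -186.5,   60. ]), array([ 504.8, -204. ,   60. ]), array([ 490.2, -185.7,   60. ])]
collar top [] [524.6 181.8  81. ]
```

```bash
cat >> h.py <<'E'
def plan(wps,start=None):
    """wps: (x,y,z,toolx yaw,nrows); rows from measured (or given) pose, tool kept vertical"""
    s=read_state();p=np.array(s["eef_pos"]);M=R.from_euler('xyz',s["tool_rot"])
    if start is not None: p,M=np.array(start[0]),start[1]
    for x,y,z,a,n in wps:
        p0=p.copy();tx=M.as_matrix()[:,0];a0=np.arctan2(tx[1],tx[0]);da=(a-a0+np.pi)%(2*np.pi)-np.pi
        tgt=lambda f:(p0+f*(np.array([x,y,z])-p0),R.from_matrix([[np.cos(a0+f*da),0,-np.sin(a0+f*da)],[np.sin(a0+f*da),0,np.cos(a0+f*da)],[0,-1,0]]).as_matrix())
        for k in range(1,n+1):
            q,_=tgt(k/n);b=a0+k/n*da
            N=R.from_matrix(np.array([[np.cos(b),0,-(-np.sin(b))*-1],[np.sin(b),0,np.cos(b)],[0,-1,0]]))
            sh=(M.inv().apply(q-p)/40).round(2);rv=(np.degrees((M.inv()*N).as_rotvec())/8).round(2)
            print([*map(float,sh),*map(float,rv)],"" if max(abs(sh).max(),abs(rv).max())<=1 else "!!!")
            p=p+M.apply(sh*40);M=M*R.from_rotvec(np.radians(rv*8))
    print("end",p.round(1),M.as_euler('xyz').round(3))
E
python3 - <<'E'
from h import *
a=-.33
N=np.array([[np.cos(a),0,-np.sin(a)],[np.sin(a),0,np.cos(a)],[0,-1,0]]);print(np.linalg.det(N))
plan([(525,182,165,-.33,24)])
E
```

```text
1.0
[-0.58, 0.07, -0.68, 0.01, -0.74, -0.0] 
[-0.64, 0.07, -0.61, -0.0, -0.74, -0.0] 
[-0.71, 0.07, -0.55, -0.0, -0.74, 0.0] 
[-0.76, 0.06, -0.47, -0.0, -0.74, 0.0] 
[-0.8, 0.07, -0.38, -0.0, -0.74, 0.0] 
[-0.84, 0.07, -0.31, -0.0, -0.74, 0.0] 
[-0.86, 0.07, -0.21, -0.0, -0.74, 0.0] 
[-0.89, 0.07, -0.13, -0.0, -0.74, 0.0] 
[-0.89, 0.07, -0.03, -0.0, -0.74, 0.0] 
[-0.89, 0.06, 0.06, -0.0, -0.74, 0.0] 
[-0.87, 0.07, 0.15, -0.0, -0.74, 0.0] 
[-0.86, 0.07, 0.24, -0.0, -0.74, 0.0] 
[-0.83, 0.07, 0.32, -0.0, -0.74, 0.0] 
[-0.79, 0.07, 0.41, -0.0, -0.74, 0.0] 
[-0.75, 0.07, 0.5, -0.0, -0.74, 0.0] 
[-0.69, 0.06, 0.56, -0.0, -0.74, 0.0] 
[-0.63, 0.07, 0.63, -0.0, -0.74, 0.0] 
[-0.56, 0.07, 0.7, 0.0, -0.74, 0.0] 
[-0.48, 0.07, 0.74, 0.0, -0.74, 0.0] 
[-0.41, 0.07, 0.8, 0.0, -0.74, 0.0] 
[-0.32, 0.07, 0.83, 0.0, -0.74, 0.0] 
[-0.23, 0.06, 0.86, 0.0, -0.74, 0.0] 
[-0.14, 0.07, 0.88, 0.0, -0.74, 0.0] 
[-0.06, 0.07, 0.89, 0.0, -0.74, 0.0] 
end [524.9 182.1 165. ] [-1.571 -0.    -0.33 ]
```

apply_moves(
  targets=[
    [-0.58, 0.07, -0.68, 0.01, -0.74, 0],
    [-0.64, 0.07, -0.61, 0, -0.74, 0],
    [-0.71, 0.07, -0.55, 0, -0.74, 0],
    [-0.76, 0.06, -0.47, 0, -0.74, 0],
    [-0.8, 0.07, -0.38, 0, -0.74, 0],
    [-0.84, 0.07, -0.31, 0, -0.74, 0],
    [-0.86, 0.07, -0.21, 0, -0.74, 0],
    [-0.89, 0.07, -0.13, 0, -0.74, 0],
    [-0.89, 0.07, -0.03, 0, -0.74, 0],
    [-0.89, 0.06, 0.06, 0, -0.74, 0],
    [-0.87, 0.07, 0.15, 0, -0.74, 0],
    [-0.86, 0.07, 0.24, 0, -0.74, 0],
  ],
  jaw=1,
)

```text
clock: 1.7
eef_pos: [369.0, -215.7, 198.1]
tool_rot: [-1.57, -0.002, -1.567]
force: [0.7, -0.4, 0.6]
width: 85.5
```

apply_moves(
  targets=[
    [-0.83, 0.07, 0.32, 0, -0.74, 0],
    [-0.79, 0.07, 0.41, 0, -0.74, 0],
    [-0.75, 0.07, 0.5, 0, -0.74, 0],
    [-0.69, 0.06, 0.56, 0, -0.74, 0],
    [-0.63, 0.07, 0.63, 0, -0.74, 0],
    [-0.56, 0.07, 0.7, 0, -0.74, 0],
    [-0.48, 0.07, 0.74, 0, -0.74, 0],
    [-0.41, 0.07, 0.8, 0, -0.74, 0],
    [-0.32, 0.07, 0.83, 0, -0.74, 0],
    [-0.23, 0.06, 0.86, 0, -0.74, 0],
    [-0.14, 0.07, 0.88, 0, -0.74, 0],
    [-0.06, 0.07, 0.89, 0, -0.74, 0],
  ],
)

```text
clock: 3.2
eef_pos: [525.5, 182.6, 164.7]
tool_rot: [-1.572, -0.001, -0.327]
force: [0.2, 0.2, 0.5]
width: 85.6
```

apply_moves(
  targets=[
    [0, 0, 0, 0, 0, 0],
    [0, 0, 0, 0, 0, 0],
    [0, 0, 0, 0, 0, 0],
  ],
)

```text
clock: 3.58
eef_pos: [524.9, 180.1, 164.8]
tool_rot: [-1.573, -0.001, -0.332]
force: [0.0, 0.0, -0.2]
width: 85.6
```

```bash
python3 - <<'E'
from h import *
s=read_state();print(s["qpos"].round(2),s["eef_pos"],s["tool_rot"])
plan([(525,182,94,-.33,4)])
E
```

```text
[ 0.01  0.65 -0.62  1.84  0.5   0.82  0.37] [524.86498403 180.14566956 164.81090944] [-1.57330060e+00 -1.04860423e-03 -3.32002778e-01]
[-0.0, 0.44, 0.01, 0.02, -0.0, 0.01] 
[-0.01, 0.45, 0.01, -0.0, -0.01, -0.0] 
[0.0, 0.44, 0.01, -0.0, -0.0, -0.0] 
[-0.0, 0.44, 0.02, -0.0, -0.0, -0.0] 
end [525.1 182.1  94. ] [-1.571  0.    -0.331]
```

apply_moves(
  targets=[
    [0, 0.44, 0.02, 0.02, 0, 0.01],
    [0, 0.44, 0.01, 0, 0, 0],
    [0, 0.44, 0.01, 0, 0, 0],
    [0, 0.44, 0, 0, 0, 0],
    [0, 0, 0, 0, 0, 0],
    [0, 0, 0, 0, 0, 0],
  ],
)

```text
clock: 4.32
eef_pos: [525.8, 183.7, 94.6]
tool_rot: [-1.569, 0.0, -0.33]
force: [-0.3, 0.5, 0.3]
width: 85.4
```

apply_moves(
  targets=[
    [0, 0, 0, 0, 0, 0],
    [0, 0, 0, 0, 0, 0],
    [0, 0, 0, 0, 0, 0],
    [0, 0, 0, 0, 0, 0],
    [0, 0, 0, 0, 0, 0],
    [0, 0, 0, 0, 0, 0],
    [0, 0, 0, 0, 0, 0],
    [0, 0, 0, 0, 0, 0],
  ],
  jaw=-1,
)

```text
clock: 5.32
eef_pos: [525.6, 183.2, 94.7]
tool_rot: [-1.569, 0.0, -0.33]
force: [0.1, -1.1, 5.5]
width: 15.3
```

```bash
python3 - <<'E'
from h import *
s=read_state();print(s["eef_pos"],s["tool_rot"],s["force"],s["torque"],s["width"])
E
```

```text
[525.63518928 183.18697952  94.69051362] [-1.56927461e+00  2.24354797e-04 -3.30142648e-01] [ 0.09174444 -1.07914479  5.50835858] [-0.22084353  0.20159363 -0.00076113] 15.254841699423258
```

apply_moves(
  targets=[
    [0, -0.3, 0, 0, 0, 0],
    [0, -0.4, 0, 0, 0, 0],
    [0, -0.4, 0, 0, 0, 0],
    [0, -0.4, 0, 0, 0, 0],
    [0, -0.4, 0, 0, 0, 0],
    [0, 0, 0, 0, 0, 0],
  ],
)

```text
clock: 6.08
eef_pos: [526.5, 183.6, 172.1]
tool_rot: [-1.567, -0.002, -0.33]
force: [-0.8, 0.1, -3.2]
width: 14.6
```

```bash
python3 - <<'E'
from h import *
s=read_state();print(s["eef_pos"],s["tool_rot"],s["force"],s["width"])
plan([(506.5,-182.5,165,-.722,12)])
E
```

```text
[526.51235873 183.64757815 172.0982551 ] [-1.56708704 -0.00190306 -0.33030312] [-0.7653502   0.09467376 -3.16713787] 14.624124704535475
[0.21, 0.01, -0.74, -0.03, 0.23, 0.01] 
[0.23, 0.02, -0.72, 0.0, 0.24, 0.0] 
[0.26, 0.01, -0.72, 0.0, 0.23, 0.0] 
[0.27, 0.02, -0.71, 0.0, 0.24, 0.0] 
[0.31, 0.01, -0.71, 0.0, 0.23, 0.0] 
[0.32, 0.02, -0.69, 0.0, 0.23, 0.0] 
[0.35, 0.01, -0.68, 0.0, 0.24, 0.0] 
[0.37, 0.02, -0.67, 0.0, 0.23, 0.0] 
[0.39, 0.01, -0.65, 0.0, 0.23, 0.0] 
[0.41, 0.02, -0.65, 0.0, 0.24, 0.0] 
[0.43, 0.01, -0.63, 0.0, 0.23, 0.0] 
[0.45, 0.02, -0.61, 0.0, 0.24, 0.0] 
end [ 506.4 -182.3  165. ] [-1.571e+00 -1.000e-03 -7.230e-01]
```

apply_moves(
  targets=[
    [0.21, 0.01, -0.74, -0.03, 0.23, 0.01],
    [0.23, 0.02, -0.72, 0, 0.24, 0],
    [0.26, 0.01, -0.72, 0, 0.23, 0],
    [0.27, 0.02, -0.71, 0, 0.24, 0],
    [0.31, 0.01, -0.71, 0, 0.23, 0],
    [0.32, 0.02, -0.69, 0, 0.23, 0],
    [0.35, 0.01, -0.68, 0, 0.24, 0],
    [0.37, 0.02, -0.67, 0, 0.23, 0],
    [0.39, 0.01, -0.65, 0, 0.23, 0],
    [0.41, 0.02, -0.65, 0, 0.24, 0],
    [0.43, 0.01, -0.63, 0, 0.23, 0],
    [0.45, 0.02, -0.61, 0, 0.24, 0],
  ],
)

```text
clock: 7.58
eef_pos: [505.0, -183.7, 163.3]
tool_rot: [-1.574, 0.002, -0.723]
force: [-0.2, -0.2, -3.1]
width: 15.0
```

apply_moves(
  targets=[
    [0, 0, 0, 0, 0, 0],
    [0, 0, 0, 0, 0, 0],
    [0, 0, 0, 0, 0, 0],
    [0, 0, 0, 0, 0, 0],
  ],
)

```text
clock: 8.07
eef_pos: [505.7, -181.9, 163.9]
tool_rot: [-1.574, 0.001, -0.721]
force: [-0.1, -0.3, -1.6]
width: 14.9
```

```bash
python3 - <<'E'
from h import *
s=read_state();print(s["eef_pos"],s["tool_rot"],s["force"],s["width"])
p=s["eef_pos"]
for n in("top","scene"):
  print(n,[proj(n,p+np.array([0,0,d])) for d in(31,-20,-62)], proj(n,[506.5,-182.5,60]))
tiles("d.png",[("top",300,165),("scene",130,160)],w=80,h=110,s=5)if 0 else None
a=get_image("top")[165:265,310:410,::-1];b=get_image("scene")[155:255,120:220,::-1]
im=np.hstack([cv2.resize(x,None,fx=4,fy=4,interpolation=cv2.INTER_CUBIC) for x in(a,b)])
cv2.imwrite("pics/d.png",np.clip(im*1.6,0,255).astype(np.uint8))
E
```

```text
[ 505.70222749 -181.87286254  163.90156772] [-1.57351270e+00  9.73661702e-04 -7.20771297e-01] [-0.06353446 -0.31689769 -1.6196479 ] 14.9415233891151
top [array([371.5, 206.1]), array([362.6, 207.4]), array([356.1, 208.4])] [350.6 208.9]
scene [array([155.8, 198.6]), array([160.4, 209.3]), array([163.9, 217.3])] [167.1 225.2]
```

View pics/d.png

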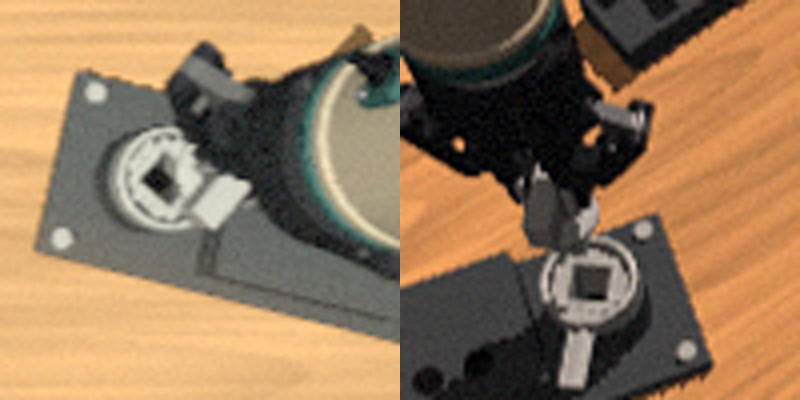

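```bash
python3 - <<'E'
from h import *
a=get_image("top")[185:235,335:385,::-1];b=get_image("scene")[190:240,140:190,::-1]
im=np.hstack([cv2.resize(x,None,fx=8,fy=8,interpolation=cv2.INTER_CUBIC) for x in(a,b)])
cv2.imwrite("pics/e.png",(255*(im/255.)**.55).astype(np.uint8))
E
```

```text
(no output)
```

View pics/e.png

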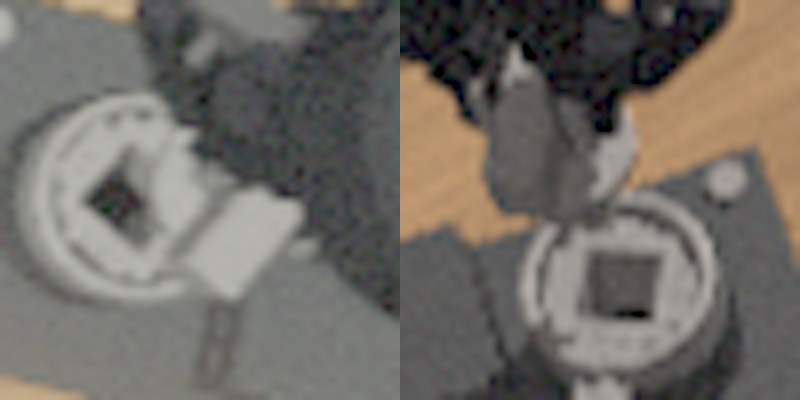

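```bash
cat > ov.py <<'E'
from h import *
def ring(r,z,n=24): t=np.linspace(0,2*np.pi,n+1);return np.c_[r*np.cos(t),r*np.sin(t),0*t+z]
def sq(a,b,z): return np.array([[a,b,z],[-a,b,z],[-a,-b,z],[a,-b,z],[a,b,z]])
key=[sq(32,8,50),sq(32,8,24),ring(20,6),ring(20,0),sq(9,9,0),sq(9,9,-30),ring(5,-42)]
sock=[sq(11.5,11.5,0),ring(24.5,5),ring(29,5)]
def draw(fn,items,crops,s=8):
    out=[]
    for n,x,y,w,h in crops:
        im=get_image(n)[y:y+h,x:x+w,::-1]
        im=cv2.resize((255*(im/255.)**.55).astype(np.uint8),None,fx=s,fy=s,interpolation=cv2.INTER_CUBIC)
        out.append(im.copy())
        for m,o,yaw,col in items:
            for L in m:
                W=R.from_euler('z',yaw).apply(L)+o
                P=np.array([proj(n,q) for q in W]);P=((P-[x,y]+.5)*s-.5).astype(np.int32)
                cv2.polylines(im,[P],False,col,1,cv2.LINE_AA)
        out[-1]=im
    cv2.imwrite("pics/"+fn,np.hstack(out))
E
python3 - <<'E'
from ov import *
p=read_state()["eef_pos"]
draw("f.png",[(key,p-[0,0,19.7],-.721,(0,0,255)),(sock,[506.3,-182.3,60],-.722,(0,255,0))],[("top",335,180,50,62),("scene",140,182,50,62)])
E
```

```text
(no output)
```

View pics/f.png

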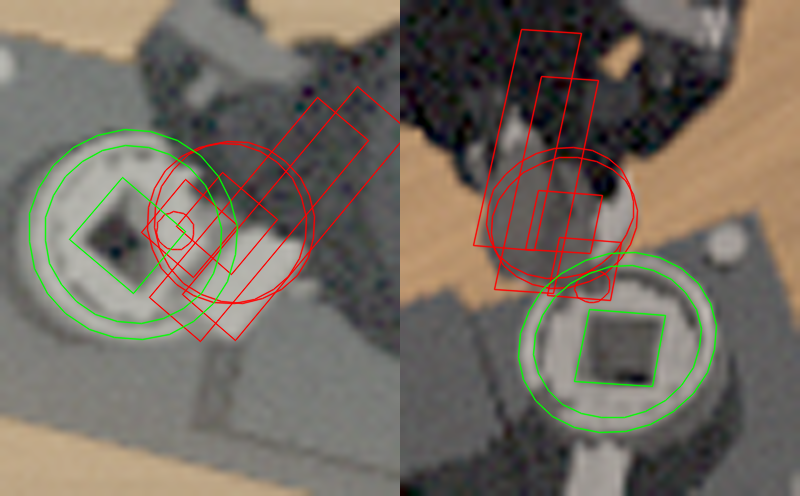

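```bash
python3 - <<'E'
from h import *
s=read_state();print(s["eef_pos"],s["tool_rot"],s["force"],s["torque"])
plan([(506.4,-182.2,112,-.722,6)])
E
```

```text
[ 505.57609361 -182.6626875   163.87614185] [-1.57375550e+00  8.25573678e-04 -7.22201849e-01] [-0.12358363 -0.35465318 -2.03919479] [ 0.02453511  0.01360455 -0.02648007]
[0.0, 0.22, 0.0, 0.02, -0.0, -0.01] 
[0.0, 0.21, 0.01, 0.0, -0.0, 0.0] 
[0.0, 0.22, 0.0, 0.0, -0.0, 0.0] 
[0.01, 0.21, 0.01, 0.0, -0.0, 0.0] 
[-0.0, 0.22, -0.0, 0.0, -0.0, 0.0] 
[-0.0, 0.22, 0.0, 0.0, -0.0, 0.0] 
end [ 506.4 -182.4  111.9] [-1.571e+00 -1.000e-03 -7.220e-01]
```

apply_moves(
  targets=[
    [0.01, 0.22, 0.02, 0.02, 0, -0.01],
    [0, 0.21, 0, 0, 0, 0],
    [0, 0.22, 0, 0, 0, 0],
    [0, 0.21, 0, 0, 0, 0],
    [0, 0.22, 0, 0, 0, 0],
    [0, 0.22, 0, 0, 0, 0],
    [0, 0, 0, 0, 0, 0],
    [0, 0, 0, 0, 0, 0],
  ],
)

```text
clock: 9.38
eef_pos: [506.6, -182.5, 112.0]
tool_rot: [-1.571, -0.001, -0.722]
force: [-0.3, -0.7, -2.3]
width: 15.1
```

```bash
python3 - <<'E'
from ov import *
s=read_state();print(s["eef_pos"],s["tool_rot"],s["force"],s["torque"])
p=s["eef_pos"]
draw("g.png",[(key,p-[0,0,19.7],-.722,(0,0,255)),(sock,[506.4,-182,60],-.722,(0,255,0))],[("top",335,180,50,62),("scene",140,182,50,62)])
E
```

```text
[ 506.57088107 -182.46894228  111.96656446] [-1.57077355e+00 -8.33892822e-04 -7.22328744e-01] [-0.33322607 -0.66976522 -2.28573615] [ 0.04076688  0.03093358 -0.03526893]
```

View pics/g.png

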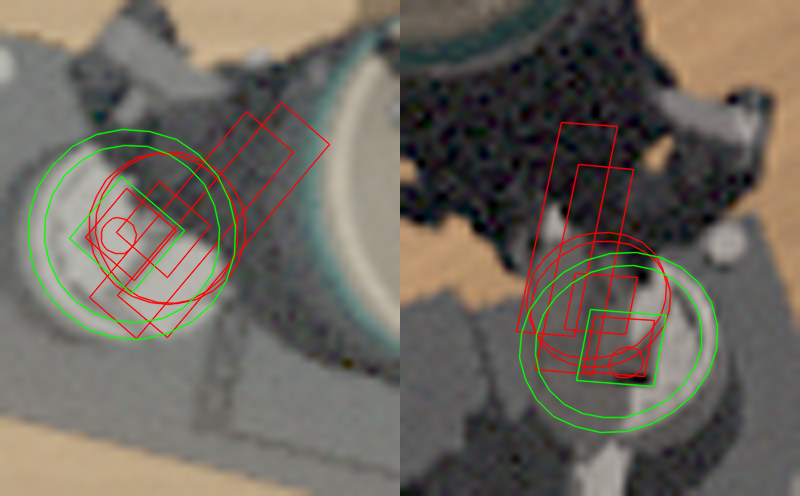

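apply_moves(
  targets=[
    [0, 0.08, 0, 0, 0, 0],
    [0, 0.08, 0, 0, 0, 0],
    [0, 0.08, 0, 0, 0, 0],
    [0, 0, 0, 0, 0, 0],
  ],
)

```text
clock: 9.98
eef_pos: [506.2, -182.4, 101.9]
tool_rot: [-1.571, 0.0, -0.722]
force: [-0.3, -0.2, -3.0]
width: 14.9
```

apply_moves(
  targets=[
    [0, 0.12, 0, 0, 0, 0],
    [0, 0.12, 0, 0, 0, 0],
    [0, 0.12, 0, 0, 0, 0],
    [0, 0.1, 0, 0, 0, 0],
    [0, 0, 0, 0, 0, 0],
    [0, 0, 0, 0, 0, 0],
  ],
)

```text
clock: 10.72
eef_pos: [506.5, -182.5, 83.9]
tool_rot: [-1.571, -0.001, -0.722]
force: [-0.1, -0.2, -2.3]
width: 14.9
```

apply_moves(
  targets=[
    [0, 0.05, 0, 0, 0, 0],
    [0, 0.05, 0, 0, 0, 0],
    [0, 0, 0, 0, 0, 0],
  ],
)

```text
clock: 11.1
eef_pos: [506.4, -182.5, 79.8]
tool_rot: [-1.571, -0.001, -0.722]
force: [0.1, -0.5, -2.9]
width: 14.9
```

apply_moves(
  targets=[
    [0, 0.03, 0, 0, 0, 0],
    [0, 0, 0, 0, 0, 0],
  ],
)

```text
clock: 11.35
eef_pos: [506.5, -182.5, 79.7]
tool_rot: [-1.571, -0.001, -0.722]
force: [-2.6, 0.1, 8.3]
width: 15.0
```

apply_moves(
  targets=[
    [0, -0.02, 0, 0, 0.5, 0],
    [0, 0, 0, 0, 0.7, 0],
    [0, 0, 0, 0, 0.7, 0],
    [0, 0, 0, 0, 0.7, 0],
    [0, 0, 0, 0, 0.7, 0],
    [0, 0, 0, 0, 0.7, 0],
    [0, 0, 0, 0, 0.7, 0],
    [0, 0, 0, 0, 0.5, 0],
    [0, 0, 0, 0, 0, 0],
  ],
)

```text
clock: 12.48
eef_pos: [507.2, -183.7, 79.8]
tool_rot: [-1.569, -0.003, -1.448]
force: [0.9, -3.0, -1.1]
width: 15.5
```

```bash
python3 - <<'E'
from h import *
s=read_state();print(s["eef_pos"],s["tool_rot"],s["force"],s["torque"],s["qpos"].round(2))
E
```

```text
[ 507.20391812 -183.70293374   79.7790851 ] [-1.56902368 -0.00250132 -1.4480761 ] [ 0.86093668 -2.97016512 -1.13730331] [-0.93081274 -0.27009156  0.06381398] [ 0.46  0.7  -0.25  1.95  0.33  0.52  0.1 ]
```

apply_moves(
  targets=[
    [0, 0, 0, 0, 0.7, 0],
    [0, 0, 0, 0, 0.7, 0],
    [0, 0, 0, 0, 0.7, 0],
    [0, 0, 0, 0, 0.7, 0],
    [0, 0, 0, 0, 0.7, 0],
    [0, 0, 0, 0, 0.5, 0],
    [0, 0, 0, 0, 0, 0],
    [0, 0, 0, 0, 0, 0],
  ],
)

```text
clock: 13.48
eef_pos: [507.2, -183.8, 79.8]
tool_rot: [-1.568, -0.001, -2.005]
force: [1.8, -4.7, -0.9]
width: 15.2
```

```bash
python3 - <<'E'
from ov import *
s=read_state();print(s["eef_pos"],s["tool_rot"],s["force"],s["torque"],s["qpos"].round(2))
tn=[np.array([[27,8,-1],[65,8,-1],[65,-8,-1],[27,-8,-1]])]
draw("i.png",[(tn,[506.4,-182,60],-.722-1.1,(0,255,0))],[("top",335,180,50,62),("scene",130,182,50,62)])
E
```

```text
[ 507.24030003 -183.75755936   79.77386349] [-1.56781364e+00 -8.76852864e-04 -2.00532151e+00] [ 1.81442214 -4.73391998 -0.91211862] [-1.2857655  -0.40101731  0.04517192] [ 0.36  0.69 -0.1   1.95  0.14  0.5  -0.28]
```

View pics/i.png

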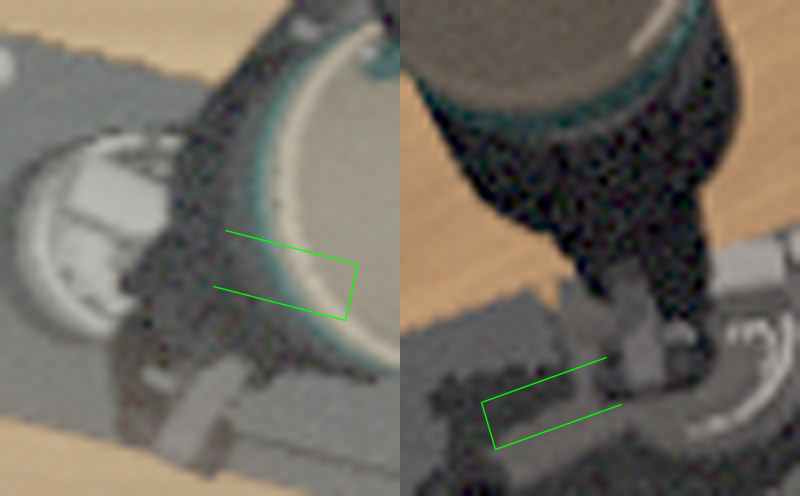

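apply_moves(
  targets=[
    [0, 0, 0, 0, 0.4, 0],
    [0, 0, 0, 0, 0.4, 0],
    [0, 0, 0, 0, 0.2, 0],
    [0, 0, 0, 0, 0, 0],
  ],
)

```text
clock: 14.08
eef_pos: [507.2, -183.8, 79.8]
tool_rot: [-1.568, -0.001, -2.145]
force: [1.6, -5.0, -1.5]
width: 15.5
```

```bash
python3 - <<'E'
from h import *
s=read_state();print(s["eef_pos"],s["tool_rot"],s["force"],s["torque"])
E
```

```text
[ 507.22101458 -183.79221694   79.76259151] [-1.56768135e+00 -5.12251838e-04 -2.14507643e+00] [ 1.64739803 -4.98423294 -1.53034477] [-1.33838577 -0.31553518  0.03625444]
```

apply_moves(
  targets=[
    [0, 0, 0, 0, 0.3, 0],
    [0, 0, 0, 0, 0.3, 0],
    [0, 0, 0, 0, 0, 0],
  ],
)

```text
clock: 14.45
eef_pos: [507.2, -183.9, 79.7]
tool_rot: [-1.568, -0.0, -2.228]
force: [1.4, -5.8, -0.1]
width: 15.4
```

```bash
python3 - <<'E'
from h import *
s=read_state();print(s["eef_pos"],s["tool_rot"],s["force"],s["torque"])
E
```

```text
[ 507.21458595 -183.85572946   79.74397786] [-1.56754068e+00 -4.28217114e-04 -2.22826987e+00] [ 1.43602429 -5.82068199 -0.10350941] [-1.38570766 -0.33998936  0.16348219]
```

apply_moves(
  targets=[
    [0, 0, 0, 0, 0.3, 0],
    [0, 0, 0, 0, 0, 0],
  ],
)

```text
clock: 14.7
eef_pos: [507.2, -183.9, 79.8]
tool_rot: [-1.567, -0.0, -2.269]
force: [2.1, -5.1, -1.7]
width: 15.2
```

```bash
python3 - <<'E'
from h import *
s=read_state();print(s["eef_pos"],s["tool_rot"],s["force"],s["torque"])
E
```

```text
[ 507.21487108 -183.86791431   79.757179  ] [-1.56740013e+00 -4.55775653e-04 -2.26889256e+00] [ 2.09693367 -5.06865536 -1.69167584] [-1.3670068  -0.31377819  0.51225148]
```

apply_moves(
  targets=[
    [0, 0, 0, 0, -0.4, 0],
    [0, 0, 0, 0, 0, 0],
  ],
)

```text
clock: 14.95
eef_pos: [507.2, -183.9, 79.7]
tool_rot: [-1.568, -0.0, -2.215]
force: [1.2, -5.5, -0.9]
width: 15.1
```

apply_moves(
  targets=[
    [0, 0, 0, 0, 0, 0],
    [0, 0, 0, 0, 0, 0],
    [0, 0, 0, 0, 0, 0],
    [0, 0, 0, 0, 0, 0],
    [0, 0, 0, 0, 0, 0],
    [0, 0, 0, 0, 0, 0],
  ],
  jaw=0.5,
)

```text
clock: 15.7
eef_pos: [506.3, -182.5, 79.4]
tool_rot: [-1.57, -0.0, -2.216]
force: [-0.7, 0.2, 0.6]
width: 64.3
```

apply_moves(
  targets=[
    [0, -0.2, 0, 0, 0, 0],
    [0, -0.4, 0, 0, 0, 0],
    [0, -0.6, 0, 0, 0, 0],
    [0, -0.8, 0, 0, 0, 0],
    [0, -0.8, 0, 0, 0, 0],
    [0, -0.8, 0, 0, 0, 0],
    [0, 0, -0.9, 0, 0, 0],
    [0, 0, -0.9, 0, 0, 0],
    [0, 0, -0.9, 0, 0, 0],
    [0, 0, -0.9, 0, 0, 0],
    [0, 0, 0, 0, 0, 0],
    [0, 0, 0, 0, 0, 0],
  ],
)

```text
clock: 17.2
eef_pos: [392.5, -96.2, 224.4]
tool_rot: [-1.568, 0.001, -2.216]
force: [0.1, 0.4, 0.1]
width: 63.9
```

```bash
python3 - <<'E'
from ov import *
tn=[np.array([[27,8,-1],[65,8,-1],[65,-8,-1],[27,-8,-1]])]
o=np.array([506.4,-182,60.])
draw("j.png",[(tn,o,-.722-1.1,(0,255,0)),(key[:4],o,-2.25,(0,0,255))],[("top",335,180,50,62),("scene",130,182,50,62)])
E
```

```text
(no output)
```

View pics/j.png

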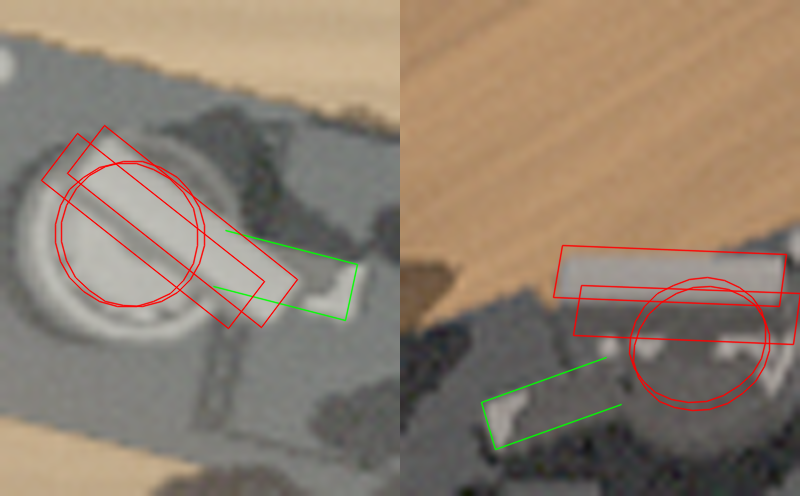

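The last picture shows the tongue filling its predicted stop outline: the tip is at crop (335,290) in the top view and (505,420) in the scene view. The key bar and collar match the fully-down upright outline, and the gripper is clear. I am handing the job in.

```bash
python3 -c "
from cell import *
print(read_state()['force']);print(finish_job())"
```

```text
[ 0.39894004 -0.71786061 -0.76157322]
the job is handed in; nothing more can be done
None
```

I lifted the steel key from the stand, pushed it down into the latch socket, and turned it clockwise until the latch reached its stop. I then let go, drew the gripper clear, and handed the job in at about 17 s. No verdict was reported.

- **Seating:** the upward force began where the collar should meet the socket mouth (TCP at 79.7 mm), changing by about 11 N. The latch had not yet been turned.
- **Stop:** turning moment rose from about 0.04 to 0.5 N m after about 1.55 rad of tool turn. That is 0.1 rad more than the 1.45 rad I expected for the free play and latch travel, probably slip in the grip.
- **Final picture:** the tongue lies on the outline predicted for 1.1 rad, and the key stands upright and fully down. The gripper is well clear, with under about 1 N on the tool.
- **Disagreement:** the two cameras differed by up to about 4 mm in y, on the socket hole, and by 3 mm on the key. I favoured the scene camera, and the key went in without side load.

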